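# Find the rocking corner of the jig plate and shim it

## Task

The aluminium plate with the terminal block rocks at one corner of its jig. Press down on the plate's corners one after another until you feel one dip, let it come up again, and then press the yellow shim tab beside that corner flat and leave it down. Leave the other three shims up, do not lift the plate, and do not disturb the things lying about.

Things in the scene. Friction and masses are not known exactly. Their poses are not given: they have to be found in the camera images.
- jig_base: dark steel jig base, 236 x 360 x 12 mm, fixed to the bench. Origin: centre of its underside; x away from the robot, y to the left at yaw 0. On it six steel dowels fence the plate in (they end 4 mm below the plate's top), and along its left and right ends stand the four shims
- plate: bare aluminium plate, 200 (x) x 170 (y) x 10 mm, about 0.75 kg with the black terminal block (48 x 141 x 39 mm, long side along y) fixed on its middle, whose top is 76 mm above the bench. Loose: it rests on four pads with its underside 27 mm and its top 37 mm above the bench. Origin: centre of its underside. Three pads are firm; the one under the rocking corner is sprung, so that corner goes down about 5 mm under 3 to 5 N and comes up again when let go
- corner_far_left (a point): place to press on the plate's far left corner (seen from the robot): on its top face, straight above the pad, 18 mm in from both edges
- corner_far_right (a point): place to press on the plate's far right corner (seen from the robot): on its top face, straight above the pad, 18 mm in from both edges
- corner_near_left (a point): place to press on the plate's near left corner (seen from the robot): on its top face, straight above the pad, 18 mm in from both edges
- corner_near_right (a point): place to press on the plate's near right corner (seen from the robot): on its top face, straight above the pad, 18 mm in from both edges
- tab_far_left (a point): middle of the upper face of the yellow tab (30 x 28 mm) of the far left corner's shim; the tab juts out beyond the plate's left or right edge, 32 mm nearer the jig's middle than the corner along jig x. Raised it is about 36 mm above the bench, pressed flat about 28 mm; it lies 38 mm out from the shim's pivot
- shim_far_left (a joint): angle of that shim, a hinged steel leaf: 0 (up to 0.03 at the start) tab raised, 0.22 rad tab flat (its toe then stands close under the plate and carries that corner). It moves under about 3 to 5 N on the tab, then meets a stop, and stays where it is left
- tab_far_right (a point): middle of the upper face of the yellow tab (30 x 28 mm) of the far right corner's shim; the tab juts out beyond the plate's left or right edge, 32 mm nearer the jig's middle than the corner along jig x. Raised it is about 36 mm above the bench, pressed flat about 28 mm; it lies 38 mm out from the shim's pivot
- shim_far_right (a joint): angle of that shim, a hinged steel leaf: 0 (up to 0.03 at the start) tab raised, 0.22 rad tab flat (its toe then stands close under the plate and carries that corner). It moves under about 3 to 5 N on the tab, then meets a stop, and stays where it is left
- tab_near_left (a point): middle of the upper face of the yellow tab (30 x 28 mm) of the near left corner's shim; the tab juts out beyond the plate's left or right edge, 32 mm nearer the jig's middle than the corner along jig x. Raised it is about 36 mm above the bench, pressed flat about 28 mm; it lies 38 mm out from the shim's pivot
- shim_near_left (a joint): angle of that shim, a hinged steel leaf: 0 (up to 0.03 at the start) tab raised, 0.22 rad tab flat (its toe then stands close under the plate and carries that corner). It moves under about 3 to 5 N on the tab, then meets a stop, and stays where it is left
- tab_near_right (a point): middle of the upper face of the yellow tab (30 x 28 mm) of the near right corner's shim; the tab juts out beyond the plate's left or right edge, 32 mm nearer the jig's middle than the corner along jig x. Raised it is about 36 mm above the bench, pressed flat about 28 mm; it lies 38 mm out from the shim's pivot
- shim_near_right (a joint): angle of that shim, a hinged steel leaf: 0 (up to 0.03 at the start) tab raised, 0.22 rad tab flat (its toe then stands close under the plate and carries that corner). It moves under about 3 to 5 N on the tab, then meets a stop, and stays where it is left
- plunger_3 (a joint): how far the sprung pad, wherever it is, is pressed down: 0 at rest, 0.005 m at its stop. The four pads (18 mm across, alike to the eye) sit on the jig base hidden under the plate's corners; which corner has the sprung one changes, and can only be found by pressing
- contactor: bystander: three-pole contactor, 80 x 45 x 82 mm, standing loose beyond the jig. Origin: centre of its underside
- tape: bystander: roll of masking tape, 100 x 98 x 25 mm, lying left of the jig. Origin: centre of its underside
- cutter: bystander: side cutter with black grips, 60 x 153 x 13 mm, lying between robot and jig. Origin: centre of its underside

How it is judged:
By the outcome, as a careful person would: the job done as asked, in the order asked, and still so for the second after the job is handed in, with the robot touching nothing.
It also fails if it takes over 72 s, if anything falls off the work surface, if the arm or the gripper's body presses on something with over 40 N, if the wrist force passes 120 N, or if a joint passes its speed limit or range.

## Robot

A 7-joint arm with a two-finger parallel gripper is mounted at the origin on the work surface; the furniture and walls round the work are solid. World frame = base frame: x ahead of the robot, y to its left, z up, the work surface at z = 0. Lengths are in m, angles in rad, forces in N, time in s.
With the tool pointing down it reaches from about 0.425 to 0.825 m from the base axis. Payload 3.6 kg.
Tool frame: the origin (TCP) lies where the fingers leave the gripper's body, on its centre line; the fingertips stand 73 mm ahead of it and the grasp point (between the pads) lies 54 mm ahead of it; x points along the fingers, y is the direction in which the jaws open and shut, and the axes are right-handed (so a half turn about x gives the same grasp; the last joint's range is limited). The gripper opens to 85 mm and grips with 20 to 120 N. Pads are 22 mm wide; open, the fingers measure 114 mm over their backs; the gripper's body (76 mm by 85 mm) begins 54 mm behind the grasp point. The pads swing forward as they close: fully open they stand 13 mm farther back than shut.
Start: joints at [-1.278, 0.615, -0.013, 1.423, 0.008, 1.103, -0.04], TCP at [0.204, 0.617, 0.304] pointing down, gripper open.
Joint ranges: [-3.12, 3.12], [-0.3, 2.06], [-1.34, 1.32], [0.26, 2.42], [-1.36, 4.5], [0.01, 1.98], [-2.84, 2.84]. Speed limits (rad/s): [2.79, 2.79, 3.14, 3.14, 3.14, 3.14, 3.14].

## Interface

Orientations are given as a unit quaternion [x, y, z, w].
In Python, from station import arm, snapshot, camera_info, ticket gives the robot as it stands. Calls block until the motion is done:
- arm.movep(position, orientation): joint-space move of the TCP to a pose.
- arm.line_to(position, velocity=0.15, ori=None): straight line of the TCP; ori=None keeps the orientation; velocity is the mean speed in m/s.
- arm.move_j(angles): joint-space move.
- arm.move_gripper(opening, effort=None): opening from 0.0 (shut) to 1.0 (fully open); effort is the grip in N (None keeps the last); returns when the fingers have stopped.
- arm.pause(seconds).
- arm.ik(position, orientation): joint angles nearest the present ones, or None.
- snapshot(name): name is "scene" or "top"; returns the picture (420x560x3 uint8, blue, green, red); there is no depth.
- camera_info(name): a dict with "fx", "fy", "cx", "cy" (pixels), "R" (3x3) and "t" (3): a world point X has camera coordinates R X + t. Camera axes: x right, y down, z forward; pixel columns grow to the right and rows downward; lengths in m; the calibration is good to about 2 mm. A picture is of the moment at which its call begins. camera_info takes no time and is no camera call.
A pose or a line that the arm cannot do raises arm.MotionError and nothing moves.
- ticket.finish_job(): hands the job in, once; it reports no verdict.
Readings, each from a call of its own:
- arm.read_time(): time.
- arm.read_joint_positions(): joint angles.
- arm.read_dq(): joint speeds.
- arm.read_effort(): joint torques, N m.
- arm.read_tool_pos(): TCP position.
- arm.read_eef_rot(): TCP orientation.
- arm.read_ft_force(): force on the tool from outside, world axes, zero at the start.
- arm.read_wrist_torque(): the same for the moment, N m.
- arm.read_opening(): opening from 0.0 (shut) to 1.0 (fully open).
Only numpy, scipy, OpenCV 4.12 (cv2) and the standard library are available. Lean on these libraries where they do the work, as an engineer would, in place of code of your own. Each camera call takes 0.05 s, during which the arm holds its last target.

## Working session

There is one attempt and no reset: what is moved stays moved. The work goes in short steps, each a Python script; the robot and the scene stay as the last script left them, time stands still between calls to the robot, and variables do not carry over. Pictures are saved under pics/ and viewed, and the job is handed in when it is done.

```bash
ls; mkdir -p pics; python3 - <<'E'
from station import arm, snapshot, camera_info
import cv2
for n in ("scene","top"):
    cv2.imwrite(f"pics/{n}0.png",snapshot(n)); c=camera_info(n); print(n,c)
print(arm.read_time(),arm.read_tool_pos(),arm.read_eef_rot(),arm.read_ft_force())
E
```

```text
pics
scene {'fx': 406.5307093614042, 'fy': 406.5307093614042, 'cx': 276.7659837623305, 'cy': 210.56376222761216, 'R': array([[ 0.47986562, -0.87710051, -0.02058337],
       [-0.53770339, -0.27547961, -0.79686011],
       [ 0.69325612,  0.39345352, -0.60381312]]), 't': array([-0.18683454,  0.39384292,  0.46336725])}
top {'fx': 406.5177824408636, 'fy': 406.5177824408636, 'cx': 276.232346354706, 'cy': 211.46062209129445, 'R': array([[-0.0784368 , -0.99691459, -0.00299425],
       [-0.97486143,  0.07732929, -0.20896261],
       [ 0.20854942, -0.01347138, -0.97791905]]), 't': array([0.14530616, 0.56046976, 0.80714184])}
0.1 [0.20415252 0.6165509  0.30283576] [ 0.1117252   0.69821669 -0.11337039  0.69796711] [0.08536955 0.42596344 0.39299182]
```

View pics/scene0.png

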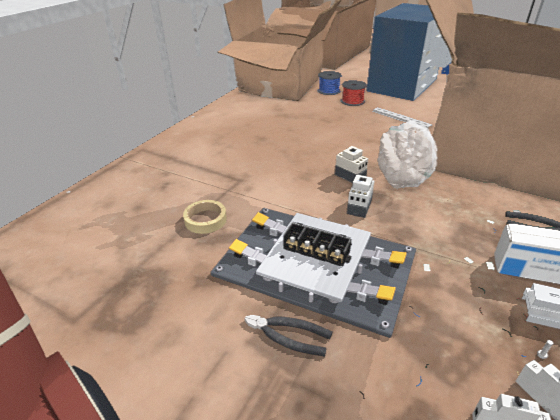

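View pics/top0.png

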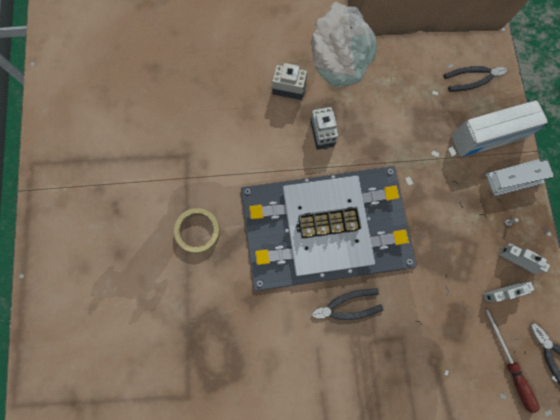

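The top view shows the jig centred near (329,226) with the plate at about (285–373, 178–275). The yellow tabs are at about (256,212), (263,257), (391,193) and (400,237). The tape is at (197,230), the cutter at (347,304) and the contactor at (324,127).

```bash
cat > h.py <<'E'
import numpy as np, cv2
from station import camera_info
def ray(n,uv,z):
    c=camera_info(n);R=c['R'];t=c['t']
    d=R.T@np.array([(uv[0]-c['cx'])/c['fx'],(uv[1]-c['cy'])/c['fy'],1]);o=-R.T@t
    return o+d*(z-o[2])/d[2]
def proj(n,X):
    c=camera_info(n);p=c['R']@np.asarray(X)+c['t'];return np.array([c['fx']*p[0]/p[2]+c['cx'],c['fy']*p[1]/p[2]+c['cy']])
E
python3 - <<'E'
from h import *
np.set_printoptions(precision=4,suppress=True)
for n in("top","scene"):
    im=cv2.imread(f"pics/{n}0.png");h=cv2.cvtColor(im,cv2.COLOR_BGR2HSV)
    m=cv2.inRange(h,(18,190,120),(32,255,255))
    k,l,s,c=cv2.connectedComponentsWithStats(m)
    for i in range(1,k):
        if s[i,4]>25: print(n,s[i,4],c[i],ray(n,c[i],.036))
    m=cv2.inRange(h,(0,0,140),(180,40,255)) 
    m=cv2.morphologyEx(m,cv2.MORPH_OPEN,np.ones((9,9)))
    k,l,s,c=cv2.connectedComponentsWithStats(m)
    p=(330,185) if n=="top" else (310,275)
    i=l[p[1],p[0]];print("label",i,s[i])
    cn=max(cv2.findContours((l==i).astype(np.uint8),0,2)[0],key=cv2.contourArea)
    hull=cv2.convexHull(cn)
    q=cv2.approxPolyDP(hull,6,True)[:,0].astype(float);print(q)
    P=np.array([ray(n,a,.037) for a in q]);print(P)
    if len(P)==4:print(P.mean(0),np.linalg.norm(P-np.roll(P,1,0),axis=1))
    # jig
    m=cv2.inRange(h,(95,20,20),(130,140,110))
    m=cv2.morphologyEx(m,cv2.MORPH_CLOSE,np.ones((5,5)))
    o=im.copy();cv2.polylines(o,[q.astype(int)],True,(0,0,255),1)
    x,y=(230,150) if n=="top" else (200,190)
    cv2.imwrite(f"pics/{n}1.png",cv2.resize(o[y:y+150,x:x+220],None,fx=3.5,fy=3.5,interpolation=cv2.INTER_CUBIC))
E
```

```text
top 145 [391.1241 192.4414] [ 0.5979 -0.1562  0.036 ]
top 145 [255.6276 211.7448] [0.5781 0.1454 0.036 ]
top 157 [400.5096 236.7898] [ 0.4982 -0.1628  0.036 ]
top 154 [261.9286 256.7273] [0.4788 0.1387 0.036 ]
label 8 [ 285  177   78   44 2248]
[[358. 177.]
 [362. 205.]
 [289. 220.]
 [285. 186.]]
[[ 0.6388 -0.0873  0.037 ]
 [ 0.5745 -0.0883  0.037 ]
 [ 0.5538  0.0742  0.037 ]
 [ 0.631   0.0765  0.037 ]]
[ 0.5995 -0.0062  0.037 ] [0.164  0.0643 0.1638 0.0772]
label 12 [ 248  243  107   57 3147]
[[248. 249.]
 [282. 243.]
 [354. 263.]
 [352. 290.]
 [332. 299.]
 [265. 277.]]
[[ 0.4765  0.1126  0.037 ]
 [ 0.5238  0.0605  0.037 ]
 [ 0.5365 -0.0889  0.037 ]
 [ 0.4705 -0.1093  0.037 ]
 [ 0.4348 -0.0858  0.037 ]
 [ 0.426   0.044   0.037 ]]
```

View overlay.

```bash
cat >> h.py <<'E'
C=np.array([0.5382,-0.0087]);YAW=0.0655
def J(x,y):
    c,s=np.cos(YAW),np.sin(YAW);return C+np.array([c*x-s*y,s*x+c*y])
COR={'fl':J(.082,.067),'fr':J(.082,-.067),'nl':J(-.082,.067),'nr':J(-.082,-.067)}
TAB={'fl':J(.05,.151),'fr':J(.05,-.151),'nl':J(-.05,.151),'nr':J(-.05,-.151)}
E
python3 - <<'E'
from h import *
from station import arm
np.set_printoptions(precision=4,suppress=True)
h=cv2.cvtColor(cv2.imread("pics/scene0.png"),cv2.COLOR_BGR2HSV)
m=cv2.inRange(h,(15,180,150),(35,255,255))
k,l,s,c=cv2.connectedComponentsWithStats(m)
for i in range(1,k):
    if s[i,4]>25: print(s[i,4],c[i],ray("scene",c[i],.036))
print(COR,TAB)
for n,(x,y) in (("top",(235,160)),("scene",(205,200))):
    o=cv2.imread(f"pics/{n}0.png")[y:y+140,x:x+200];o=cv2.resize(o,None,fx=4,fy=4,interpolation=cv2.INTER_CUBIC)
    for P,z,col in [(p,.037,(0,0,255)) for p in COR.values()]+[(p,.036,(255,0,0)) for p in TAB.values()]+[(J(a,b),.037,(0,255,0)) for a in(-.1,.1) for b in(-.085,.085)]+[(J(a,b),.012,(255,0,255)) for a in(-.118,.118) for b in(-.18,.18)]:
        u=(proj(n,[*P,z])-[x,y]+.5)*4;cv2.circle(o,tuple(int(v) for v in u),4,col,1)
    cv2.imwrite(f"pics/{n}2.png",o)
E
```

```text
{'fl': array([0.6156, 0.0635]), 'fr': array([ 0.6244, -0.0702]), 'nl': array([0.452 , 0.0528]), 'nr': array([ 0.4608, -0.0809])} {'fl': array([0.5782, 0.1452]), 'fr': array([ 0.598 , -0.1561]), 'nl': array([0.4784, 0.1387]), 'nr': array([ 0.4982, -0.1626])}
```

View pics/top2.png

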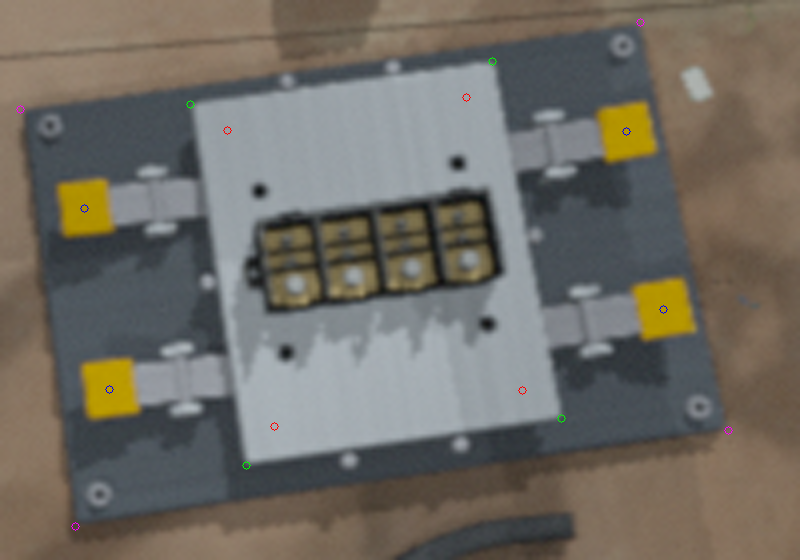

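View pics/scene2.png

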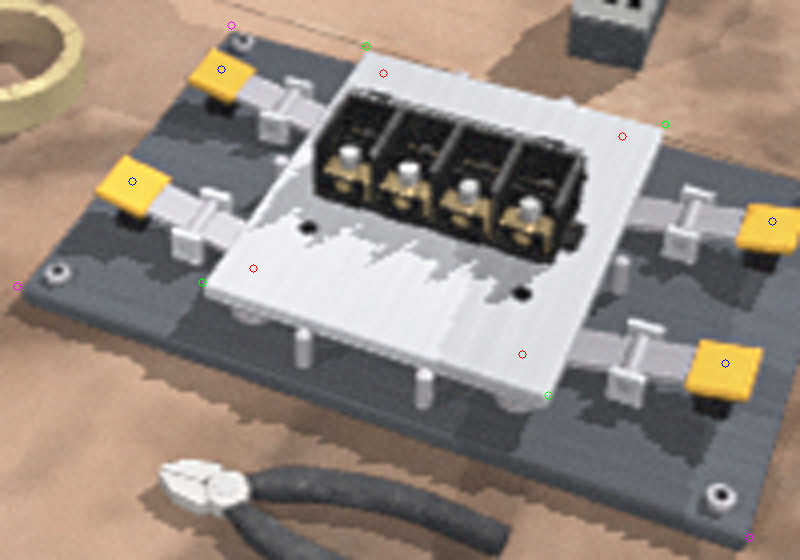

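The overlay matches tabs, plate and jig to about 1–2 mm in both views. I'll shut the gripper, hover over the near-left corner and check that pose.

```bash
cat >> h.py <<'E'
from scipy.spatial.transform import Rotation as Rn
from station import arm
def quat(a):  # tool x down, tool y at heading a
    x=np.array([0,0,-1.]);y=np.array([np.cos(a),np.sin(a),0]);return Rn.from_matrix(np.column_stack([x,y,np.cross(x,y)])).as_quat()
def tip(p,z): return [p[0],p[1],z+.073]
E
python3 - <<'E'
from h import *
np.set_printoptions(precision=3,suppress=True)
print(Rn.from_quat(arm.read_eef_rot()).as_matrix())
for a in (YAW,YAW+np.pi,YAW+np.pi/2,YAW-np.pi/2):
    for k,p in list(COR.items())+list(TAB.items()): 
        q=arm.ik(tip(p,.03),quat(a)); print(round(a,2),k,None if q is None else np.array(q))
print(arm.read_time())
E
```

```text
[[-0.001  0.314  0.949]
 [-0.002  0.949 -0.314]
 [-1.    -0.002  0.   ]]
0.07 fl [-0.3    0.825  0.274  1.704 -0.33   0.658  0.219]
0.07 fr [-0.066  0.832  0.245  1.675 -0.292  0.671  0.397]
0.07 nl [-0.262  0.667  0.144  2.164 -0.28   0.327  0.183]
0.07 nr [ 0.069  0.672  0.086  2.129 -0.159  0.346  0.351]
0.07 fl [-0.441  0.799  0.261  1.772 -0.327  0.613  0.079]
0.07 fr [ 0.087  0.818  0.224  1.706 -0.272  0.648  0.526]
0.07 nl [-0.457  0.703  0.198  2.049 -0.318  0.418  0.053]
0.07 nr [ 0.166  0.722  0.166  1.977 -0.248  0.462  0.579]
3.21 fl [ 0.143  0.857 -0.483  1.689  0.551  0.735  2.593]
3.21 fr [ 0.365  0.871 -0.5    1.659  0.562  0.759  2.805]
3.21 nl [ 0.091  0.689 -0.378  2.154  0.634  0.407  2.407]
3.21 nr [ 0.511  0.741 -0.581  2.116  0.83   0.526  2.509]
3.21 fl [-0.002  0.83  -0.468  1.757  0.552  0.688  2.433]
3.21 fr [-0.345  1.122  1.13   1.72  -1.143  1.11  -1.905]
3.21 nl [-0.056  0.727 -0.41   2.037  0.593  0.494  2.302]
3.21 nr [ 0.62   0.778 -0.542  1.963  0.701  0.596  2.812]
1.64 fl [-0.082  0.809 -0.094  1.697  0.114  0.641  1.398]
1.64 fr [ 0.145  0.82  -
[... 172 characters left out ...]
784 -0.07   1.765  0.088  0.595  1.274]
1.64 fr [ 0.276  0.808 -0.094  1.699  0.114  0.639  1.756]
1.64 nl [-0.284  0.694 -0.063  2.044  0.102  0.407  1.21 ]
1.64 nr [ 0.346  0.717 -0.111  1.971  0.164  0.462  1.752]
-1.51 fl [-0.5    0.903  0.639  1.711 -0.728  0.781 -1.01 ]
-1.51 fr [-0.274  0.908  0.625  1.682 -0.707  0.79  -0.82 ]
-1.51 nl [-0.418  0.695  0.381  2.169 -0.672  0.392 -0.992]
-1.51 nr [-0.032  0.684  0.238  2.132 -0.425  0.37  -0.953]
-1.51 fl [-0.621  0.861  0.575  1.778 -0.683  0.712 -1.175]
-1.51 fr [-0.079  0.868  0.518  1.712 -0.605  0.727 -0.755]
-1.51 nl [-0.614  0.74   0.444  2.054 -0.662  0.49  -1.179]
-1.51 nr [ 0.071  0.738  0.314  1.98  -0.456  0.492 -0.79 ]
0.1
```

```bash
cat >> h.py <<'E'
def press(p,z0,zmin,fmax,step=.001,v=.02):
    """slow guarded descent; returns list of (tip z actual, Fz-base)"""
    arm.line_to(tip(p,z0),.1); arm.pause(.15)
    b=np.mean([arm.read_ft_force()[2] for _ in range(5)]);z=z0;L=[]
    while z-step>=zmin-1e-6:
        z-=step; arm.line_to(tip(p,z),v); arm.pause(.05)
        f=arm.read_ft_force()[2]-b; L.append((round((arm.read_tool_pos()[2]-.073)*1e3,2),round(f,2)))
        if f>fmax: break
    return b,L
E
python3 - <<'E'
from h import *
from station import snapshot
arm.move_gripper(0.0)
print(arm.read_time())
arm.movep(tip(COR['nl'],.11),quat(YAW)); print(arm.read_time(),arm.read_tool_pos(),arm.read_opening())
arm.line_to(tip(COR['nl'],.05),.12); print(arm.read_time(),arm.read_tool_pos(),arm.read_ft_force())
a=snapshot("scene");b=snapshot("top")
cv2.imwrite("pics/s3.png",np.hstack([cv2.resize(a[150:350,180:430],None,fx=1.6,fy=1.6),cv2.resize(b[130:330,210:460],None,fx=1.6,fy=1.6)]))
E
```

```text
0.8667
3.1083 [0.45233822 0.0540129  0.1830717 ] 0.0006620831743639066
3.7583 [0.45228346 0.05293828 0.12318048] [-0.68754764  0.23923512 -0.04623315]
```

View pics/s3.png

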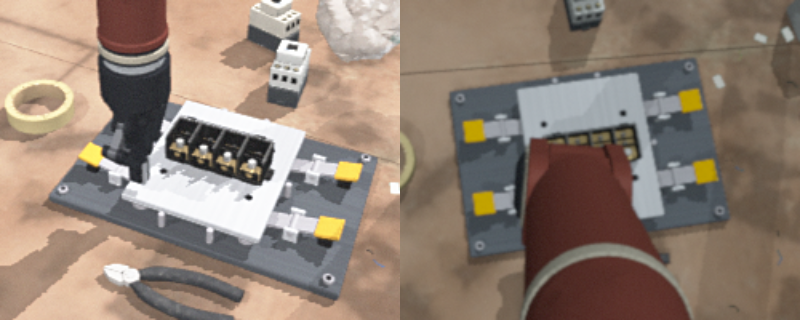

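The fingers hover over the near-left corner at about (140,182) in the left half of the picture, and nothing is touching. Next is a guarded press there.

```bash
python3 - <<'E'
from h import *
p=COR['nl'];t=arm.read_time()
print(press(p,.042,.0305,9)); print(arm.read_time()-t, arm.read_ft_force())
arm.line_to(tip(p,.05),.08); print(arm.read_time(),arm.read_ft_force())
E
```

```text
(np.float64(0.9590655880515101), [(np.float64(41.04), np.float64(-0.91)), (np.float64(39.96), np.float64(-0.45)), (np.float64(38.94), np.float64(-0.51)), (np.float64(37.97), np.float64(0.56)), (np.float64(36.96), np.float64(-1.25)), (np.float64(36.2), np.float64(2.23)), (np.float64(35.07), np.float64(2.5)), (np.float64(34.01), np.float64(3.37)), (np.float64(33.01), np.float64(4.31)), (np.float64(32.09), np.float64(4.83)), (np.float64(31.86), np.float64(12.51))])
3.7 [-2.69295111  1.88073175 13.46517309]
7.9417 [-0.64650949  1.01167411  1.09233545]
```

The near-left corner is the sprung one: it went from 36.9 down to 31.9 mm under 2–5 N, then met a hard stop. It has been let go, so now I'll press its tab.

```bash
python3 - <<'E'
from h import *
from station import snapshot
arm.line_to(tip(COR['nl'],.07),.1); arm.pause(.3)
p=TAB['nl'];arm.line_to(tip(p,.07),.12)
print(press(p,.043,.0255,14)); arm.pause(.3);print(arm.read_ft_force())
arm.line_to(tip(p,.07),.08);arm.line_to(tip(p,.16),.15); print(arm.read_time())
arm.movep([.25,.5,.3],quat(YAW+.8)); print(arm.read_time(),arm.read_ft_force())
for n,(x,y) in (("top",(235,160)),("scene",(205,200))):
    o=snapshot(n); cv2.imwrite(f"pics/{n}4f.png",o)
    cv2.imwrite(f"pics/{n}4.png",cv2.resize(o[y:y+140,x:x+200],None,fx=4,fy=4,interpolation=cv2.INTER_CUBIC))
E
```

```text
(np.float64(-0.2678999082283224), [(np.float64(42.18), np.float64(0.91)), (np.float64(40.95), np.float64(0.15)), (np.float64(39.95), np.float64(0.74)), (np.float64(38.96), np.float64(0.5)), (np.float64(38.05), np.float64(0.57)), (np.float64(37.07), np.float64(2.48)), (np.float64(36.0), np.float64(2.77)), (np.float64(34.92), np.float64(1.49)), (np.float64(33.92), np.float64(2.16)), (np.float64(32.93), np.float64(1.41)), (np.float64(31.9), np.float64(2.29)), (np.float64(30.92), np.float64(1.86)), (np.float64(29.93), np.float64(1.8)), (np.float64(28.92), np.float64(1.24)), (np.float64(27.9), np.float64(0.82)), (np.float64(27.53), np.float64(6.81)), (np.float64(27.35), np.float64(14.03))])
[-3.04020186 -0.2465767  13.06989948]
16.9083
18.5 [-0.1302479   0.11523892  0.51787921]
```

View pics/scene4.png

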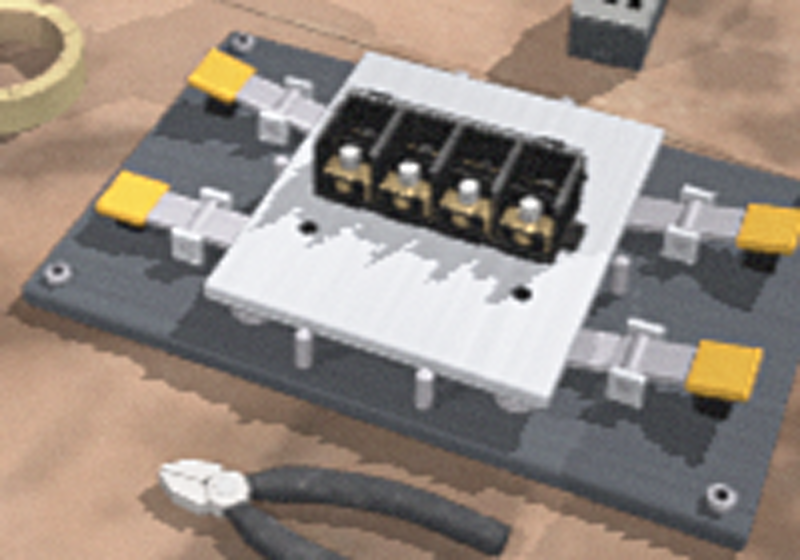

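View pics/top4f.png

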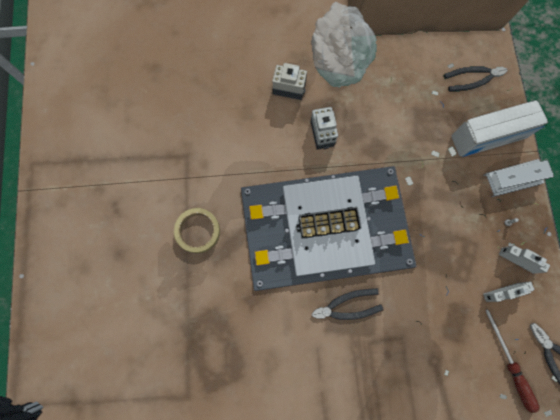

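The near-left tab now sits flat, its centre at about (132,197) in the crop against (132,185) before. The other three tabs, the plate and the loose things are where they were.

```bash
python3 - <<'E'
from station import arm,ticket
print(arm.read_time(),abs(arm.read_dq()).max()); ticket.finish_job()
E
```

```text
18.6 0.006864405865628004
the job is handed in; nothing more can be done
```

I found the rocking corner, pressed its shim flat and handed the job in at 18.6 s.

- **Corner:** I pressed near left first, and it was the sprung one. It dipped from about 36.9 to 31.9 mm under 2–5 N, then met a hard stop at about 12.5 N. I let it come up again and pressed no other corner.
- **Shim:** I pressed the near-left yellow tab down until it met its stop at about 27.4 mm with 14 N, then backed the arm well clear. The moving force on the tab read 1–3 N, a little below the 3–5 N given. The force readings are noisy by about 1 N.
- **Final check:** The last pictures show the near-left tab down and staying down. The other three tabs are still up, and the plate, tape, cutter and contactor look unmoved.

No check failed. I saw the plate level only in the pictures and did not press the corner again after shimming.

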